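# Load the cheese grinder and hold its bayonet lid at pulse

### The arm

A 6-joint arm with a two-finger parallel gripper is mounted at the origin on the work surface. World frame = base frame: x ahead of the robot, y to its left, z up, the work surface at z = 0. Lengths are in m, angles in rad, forces in N, time in s.
With the tool pointing down it reaches from about 0.375 to 0.9 m from the base axis. Payload 3.1 kg.
Tool frame: the origin (TCP) lies between the finger pads; the fingertips stand 19 mm ahead of it and the grasp point (between the pads) is the TCP; z points along the fingers, y is the direction in which the jaws open and shut (so a half turn about z gives the same grasp; the last joint's range is limited). The gripper opens to 87 mm and grips with 3 to 60 N. Pads are 19 mm wide; open, the fingers measure 117 mm over their backs; the gripper's body (75 mm by 190 mm) begins 51 mm behind the grasp point.
Start: joints at [-1.302, 0.527, 1.433, -0, 1.181, -0.178], TCP at [0.27, -0.564, 0.206] pointing down, gripper open.
Joint ranges: [-3.08, 3.08], [-0.75, 2.2], [0.22, 2.44], [-1.43, 4.57], [0, 2.65], [-2.85, 2.85]. Speed limits (rad/s): [2.79, 2.79, 3.14, 3.14, 3.14, 3.14].

### API

Orientations are given as a unit quaternion [x, y, z, w].
In Python, from rig import robot gives the robot as it stands.
- The arm moves only by the tool apply_moves, never from a script. Its argument "series" is a list of rows, each a list of 7 numbers: the shift along the tool's x, y, z in cm, then the turn, a rotation vector about the tool's x, y, z in degrees, then the opening, from 0 (shut) to 1 (fully open). In form: [[dx, dy, dz, rx, ry, rz, grip], ...]. A call has 1 to 5 rows; each row is the pose to reach, as a shift and turn from the pose commanded when the call began, along the tool's axes at that moment; what a row does not reach only later rows make up. A row lasts 1/12 s, in which the tool goes at most 41.7 mm and 7.16 degrees, less where a joint would pass 70% of its speed; a pose out of reach is approached as far as the arm can. A call with a gripper value outside its range is refused whole. The fingers move at their own pace and stop on an object; "newtons" is the grip in N (left out, the last holds). Time passes only in rows, so rows that repeat a pose let the fingers close. It gives the time, the measured TCP pose, the force and the opening at its end, in the units of the state.
- robot.get_obs(): the state, without advancing time (a new reading comes with each control period).
- robot.camera(name): name is "scene" or "top" or "wrist"; returns the picture (480x640x3 uint8, red, green, blue); there is no depth.
- robot.camera_params(name): a dict with "mtx" (3x3 intrinsics, pixels), "origin" and "rotation" of the camera in the world. Camera axes: x right, y down, z forward; pixel columns grow to the right and rows downward; lengths in m; the calibration is good to about 2 mm. The wrist camera is an equidistant fisheye: a pixel r from the principal point sees the ray r / f radians off the axis. A picture is of the moment at which its call begins: read the wrist's pose just before it. camera_params takes no time and is no camera call; for the wrist camera it gives the pose at the moment of the call.
- robot.hand_in(): hands the job in, once; it reports no verdict.
The state is a dict: "time": time; "q": joint angles; "joint_velocities": joint speeds; "joint_torque": joint torques, N m; "position": TCP position; "tool_rot": TCP orientation; "ft_force": force on the tool from outside, world axes, zero at the start; "moment": the same for the moment, N m; "grip_width": finger opening in m.
Only numpy, scipy, OpenCV 4.12 (cv2) and the standard library are available. Lean on these libraries where they do the work, as an engineer would, in place of code of your own. Each camera call takes 0.05 s, during which the arm holds its last target. There are 200 camera calls.

### The job

Get the grinder pulsing for the tasting: drop the piece of hard cheese from the wooden board into the grinder's bowl, set the lid squarely into the bayonet collar until it sits right down, then turn it clockwise half-way to its lock, to the double-rib mark, never as far as the lock click. The lid is sprung and turns back when let go, so finish while still gripping it and holding it there, fully down. Leave the cheese wheel, bottle, tumbler and carton where they stand.

Things in the scene. Friction and masses are not known exactly. Their poses are not given: they have to be found in the camera images.
- cheese_center (a point): Centre of the loose piece of hard cheese, a pale yellow block 50 x 26 x 32 mm (its own x, y, z), rind on one end, 45 g. It lies z up on a wooden board 12 mm thick, 120 x 160 mm, so its centre is 28 mm above the table. Grip it across the 26 mm width.
- lid_grip (a point): Point to grip on the loose grey lid (160 g, standing right way up on the table): inside the straight upright bar on its top, on the lid's axis. Bar 74 mm long (x), 24 mm thick (y), 38 mm tall, flat parallel sides. The point is 46 mm above the lid's underside, 22 mm above its flat top face, 16 mm below the bar's top. z up.
- lid: The same lid; origin on its axis at the underside of its plug, axes as lid_grip. Plug 79 mm across, tapered to 67 mm at the bottom; flange 114 mm across, its underside 16.8 mm up. Two lugs 16 mm wide, 7 mm thick stick out of the plug to 48 mm from the axis, below the two ends of the bar (along x), lug undersides 2 mm up. Two nibs on the flange's edge mark them. A half turn leaves the lid the same.
- grinder: The round grinder: a black motor housing 144 mm wide below, a steel bowl and a black collar 118 mm wide above, 170 mm high, fast on the table. Origin on its axis at the table, z up. Inside is an open bowl, floor 78 mm up, blade hub to 90 mm. The collar's metal ledge has an opening 84 mm across with two notches 26 mm wide, opposite each other on the grinder's x axis: the lid goes in with its bar along x, either way round.
- bowl_mouth (a point): Centre of the bowl's mouth at the collar top, on the grinder's axis, 170 mm above the table; axes as the grinder's. With the lid right down its flange rests on the collar top and lid_grip is 199 mm above the table. The lid then turns clockwise seen from above (yaw falls): 35 deg half-way, resistance of the lock from 56 deg, click from 62, stop at 70 deg.
- half_mark (a point): Same point as bowl_mouth, but its x axis is the grinder's x axis turned 35 deg clockwise: the lid's bar must lie along it at the end, either way round. On the outside of the collar, on both sides, raised marks show the places: one rib the notch, two ribs half-way, a block the lock.
- pulse_ring (a joint): Sprung ring inside the collar, pushed round by the lid's lugs; rad, grows as the lid turns clockwise. 0 at rest; the lugs meet it about 0.13 rad after the insertion angle, so it reads the lid's turn less 0.13: 0.48 at half-way, 1.09 at the lock stop. Its spring pushes back with 0.06 N m at 0 and 0.12 N m at half-way.
- wheel: Bystander: whole wheel of yellow cheese 170 mm across, 90 mm high; origin under its centre.
- bottle: Bystander: clear water bottle 62 mm across, 185 mm high; origin under its centre.
- tumbler: Bystander: glass tumbler 72 mm across the rim, 95 mm high; origin under its centre.
- carton: Bystander: black gabled carry carton 120 x 170 mm, 220 mm high with its handle; origin under its centre.
Not all that is in view belongs to the job. What is shaped like the lid but red is not meant.

How it is judged:
On the way, in this order (a step that is already met when the one before it is completed fails the run):
1. the piece of cheese lies in the bowl, let go (horizontal distance between cheese_center and bowl_mouth below 0.042 m and z of cheese_center in the frame of grinder below 0.14 m and contact force between the fingers and cheese below 0.1 N), for 0.2 s.
2. the lid sits right down in the collar (horizontal distance between lid and grinder below 0.005 m and z of lid in the frame of grinder below 0.157 m), for 0.2 s.
At the end, for the whole second after the job is handed in: Cheese in the bowl; lid fully down in the collar (within 4 mm of home, 5 mm of the axis, 3 deg of upright), its bar within 10 deg of the half-way mark, the pulse ring still and between 0.28 and 0.7 rad; the fingers still grip the lid (over 3 N) (all of step 2 and angle between the x axis of lid and the x axis of half_mark, either way round below 0.17 rad and value of joint pulse_ring between 0.28 and 0.7 rad and velocity of joint pulse_ring between -0.1 and 0.1 rad/s and angle between lid's own z axis and vertical below 0.05 rad and contact force between the fingers and lid above 3 N and horizontal distance between cheese_center and bowl_mouth below 0.042 m and z of cheese_center in the frame of grinder below 0.14 m); the arm keeps its last pose, push and grip.
It fails at once if the lid was turned on to the lock (value of joint pulse_ring above 0.945 rad).
It fails at once if a bystander was moved (distance of any of wheel, bottle, tumbler, carton from where it was at the start of the episode above 0.03 m or angle between any of bottle, tumbler's own z axis and vertical above 0.5 rad).
It also fails if it takes over 67 s, if anything falls off the work surface, if the arm or the gripper's body presses on something with over 40 N, if the wrist force passes 120 N, or if a joint passes its speed limit or range.

## Working session

There is one attempt and no reset: what is moved stays moved. The work goes in short steps, Python scripts to look and compute and a tool call to move; the robot and the scene stay as the last step left them, time stands still between calls to the robot, and variables do not carry over. Pictures are saved under pics/ and viewed, about 8 in all and at most 12, crops included, and the job is handed in when it is done.

Besides the shell and the picture viewer there is one more tool, called after ">>>" as a command line: name --pt "numbers of a row" for each row, then --argument value for the rest. apply_moves: Moves the arm, as the interface text tells. Its arguments: {"type":"object","properties":{"series":{"type":"array"},"newtons":{"type":"number"}},"required":["series"]}

```bash
mkdir -p pics; ls
python3 - <<'E'
from rig import robot
import cv2
for n in ("scene","top"):
    im=robot.camera(n); cv2.imwrite(f"pics/{n}0.png",im[...,::-1])
    p=robot.camera_params(n); print(n,p)
print(robot.get_obs()); print(robot.camera_params("wrist"))
E
```

```text
pics
scene {'mtx': array([[622.31521289,   0.        , 316.39004726],
       [  0.        , 622.31521289, 236.8702972 ],
       [  0.        ,   0.        ,   1.        ]]), 'origin': array([1.54166914, 0.06980732, 1.06654787]), 'rotation': array([ 0.63886415,  0.66566536, -0.27706351, -0.26828723])}
top {'mtx': array([[469.78571229,   0.        , 318.10364084],
       [  0.        , 469.78571229, 238.031413  ],
       [  0.        ,   0.        ,   1.        ]]), 'origin': array([0.44941234, 0.01849742, 1.43106343]), 'rotation': array([ 0.70921521, -0.70247309,  0.03890919, -0.04507128])}
{'time': 0.1, 'q': array([-1.30250708e+00,  5.28382618e-01,  1.43378393e+00,  8.74390963e-06,
        1.18138779e+00, -1.78499964e-01]), 'joint_velocities': array([ 0.00169202, -0.00020382, -0.00116516,  0.00117262,  0.0013169 ,
       -0.00176673]), 'joint_torque': array([-4.88750684e-04, -4.40986311e+01, -1.77150321e+01,  6.34432049e-02,
        5.34155779e-02, -3.54523638e-05]), 'position': array([ 0.26988723, -0.5629559 ,  0.20486063]), 'tool_rot': array([ 9.75150925e-01,  2.21539415e-01, -3.99807069e-05, -9.80032696e-04]), 'ft_force': array([ 0.96995931, -0.59026694,  0.08220747]), 'moment': array([-0.03312779, -0.01021046,  0.04529965]), 'grip_width': 0.08698538205578477}
{'mtx': array([[371.64829954,   0.        , 322.24446048],
       [  0.        , 371.64829954, 234.63782389],
       [  0.        ,   0.        ,   1.        ]]), 'origin': array([ 0.34425785, -0.52554702,  0.38297546]), 'rotation': array([ 0.83626562, -0.52645181, -0.08275974,  0.12907023])}
```

View pics/top0.png

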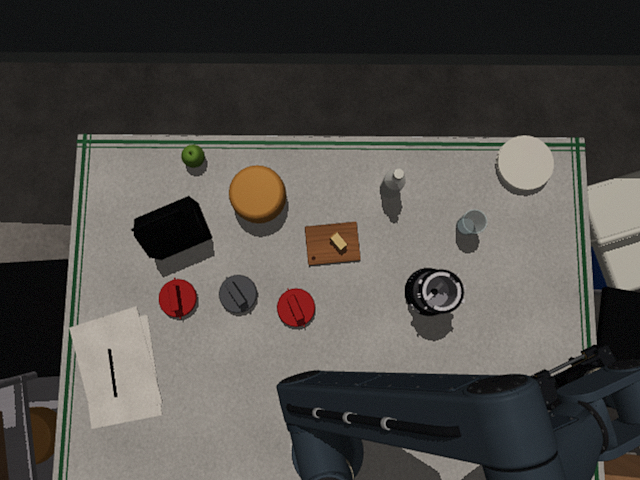

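View pics/scene0.png

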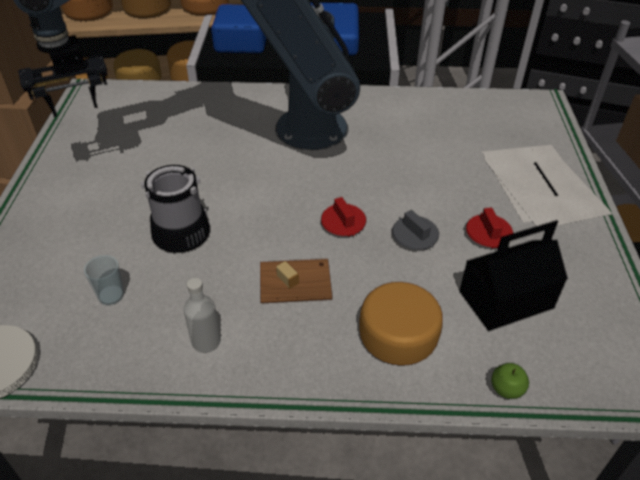

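The top view shows these pieces:
- **Lid candidates:** red (178,299), grey (238,295) and red (296,308). I choose the grey one.
- **Cheese candidates:** block on the board (339,242) and wheel (257,194). I choose the block.
- **Grinder:** collar at about (441,291).

Next is a close crop of each to check the choice.

```bash
cat > h.py <<'E'
import numpy as np, cv2
from scipy.spatial.transform import Rotation as R
from rig import robot
def rays(p,uv,fish=False):
    uv=np.atleast_2d(np.asarray(uv,float)); K=p['mtx']
    d=np.c_[(uv[:,0]-K[0,2])/K[0,0],(uv[:,1]-K[1,2])/K[1,1],np.ones(len(uv))]
    if fish:
        r=np.hypot(d[:,0],d[:,1])+1e-12; d=np.c_[d[:,:2]*(np.sin(r)/r)[:,None],np.cos(r)]
    return R.from_quat(p['rotation']).apply(d)
def plane(p,uv,z,fish=False):
    d=rays(p,uv,fish); o=p['origin']; return o+d*((z-o[2])/d[:,2])[:,None]
def project(p,X,fish=False):
    c=R.from_quat(p['rotation']).inv().apply(np.atleast_2d(X)-p['origin']); K=p['mtx']
    xy=c[:,:2]/c[:,2:]
    if fish:
        n=np.hypot(c[:,0],c[:,1]); xy=c[:,:2]*(np.arctan2(n,c[:,2])/n)[:,None]
    return xy*K[0,0]+K[:2,2]
E
python3 - <<'E'
from h import *
im=cv2.imread("pics/top0.png")
c=lambda x,y,w=70:cv2.resize(im[y-w//2:y+w//2,x-w//2:x+w//2],(400,400),interpolation=cv2.INTER_CUBIC)
cv2.imwrite("pics/crop1.png",cv2.resize(np.hstack([c(339,242,40),c(238,295,50),c(437,292)]),(798,266)))
p=robot.camera_params("top")
print("axes",rays(p,[[318,238]]))
for n,u,z in (("cheese",(339,242),.044),("lid",(238,295),.062),("grinder",(441,291),.17),("bottle",(398,175),.185),("tumb",(472,222),.05),("wheel",(257,194),.09),("carton",(172,228),.1)): print(n,plane(p,u,z).round(3))
E
```

```text
axes [[ 0.11857688  0.00948634 -0.99289958]]
cheese [[ 0.604 -0.031  0.044]]
lid [[0.445 0.262 0.062]]
grinder [[ 0.461 -0.298  0.17 ]]
bottle [[ 0.772 -0.185  0.185]]
tumb [[ 0.666 -0.424  0.05 ]]
wheel [[0.737 0.21  0.09 ]]
carton [[0.633 0.45  0.1  ]]
```

View pics/crop1.png

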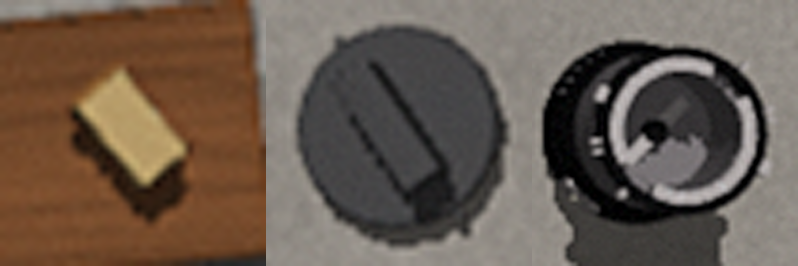

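The crop shows the cheese block with a slanted long axis, the grey lid with its bar, and the grinder with its ledge notches near the upper right and lower left. I'll move the wrist camera over the grinder for a finer look.

>>> apply_moves --pt "2 -1.5 -2 0 0 0 1" --pt "5 -4 -4 0 0 0 1" --pt "8 -6 -6 0 0 0 1" --pt "11 -8 -8 0 0 0 1" --pt "13 -10 -9.5 0 0 0 1"

```text
time: 0.52
position: [0.3455, -0.4154, 0.3018]
tool_rot: [0.975, 0.222, 0.001, 0.0]
ft_force: [0.9, -0.6, 0.8]
grip_width: 0.0875
```

>>> apply_moves --pt "3 -2 0 0 0 0 1" --pt "5 -4 0 0 0 0 1" --pt "7 -5.5 0 0 0 0 1" --pt "7 -5.5 0 0 0 0 1" --pt "7 -5.5 0 0 0 0 1"

```text
time: 0.93
position: [0.3837, -0.3362, 0.3007]
tool_rot: [0.975, 0.223, -0.0, -0.0]
ft_force: [-0.3, -0.2, 0.2]
grip_width: 0.0871
```

```bash
cat >> h.py <<'E'
def shot(name):
    p=robot.camera_params("wrist"); im=robot.camera("wrist")[...,::-1].copy()
    cv2.imwrite(f"pics/{name}.png",im); np.save(f"pics/{name}.npy",p,allow_pickle=True); return p,im
def load(name): return np.load(f"pics/{name}.npy",allow_pickle=True).item(), cv2.imread(f"pics/{name}.png")
def state():
    o=robot.get_obs(); x=R.from_quat(o['tool_rot']).as_matrix()
    print("t",round(o['time'],2),"tcp",o['position'].round(4),"yaw",round(np.degrees(np.arctan2(x[1,0],x[0,0])),2),"tilt",np.degrees(x[:2,2]).round(2),"F",o['ft_force'].round(1),"M",o['moment'].round(2),"w",round(o['grip_width'],4),"q6",round(o['q'][5],2)); return o
def go(target,yaw=None,o=None):
    "tool-frame shift (cm) and turn about tool z (deg) to target"
    o=o or robot.get_obs(); T=R.from_quat(o['tool_rot'])
    s=T.inv().apply(np.asarray(target)-o['position'])*100
    x=T.as_matrix(); y0=np.degrees(np.arctan2(x[1,0],x[0,0]))
    print("shift cm",s.round(2),"rz",None if yaw is None else round(-((yaw-y0+90)%180-90),2))
E
python3 - <<'E'
from h import *
state(); p,im=shot("w_gr"); print(p['origin'],rays(p,p['mtx'][:2,2],True))
u=project(p,[.461,-.298,.17],True)[0].astype(int);print(u)
E
```

```text
t 0.93 tcp [ 0.3837 -0.3362  0.3007] yaw 25.75 tilt [-0.03  0.  ] F [-0.3 -0.2  0.2] M [ 0.01  0.03 -0.04] w 0.0871 q6 0.18
[ 0.45799402 -0.29823844  0.47871161] [[-0.27392266 -0.1312307  -0.95275646]]
[323 116]
```

View pics/w_gr.png

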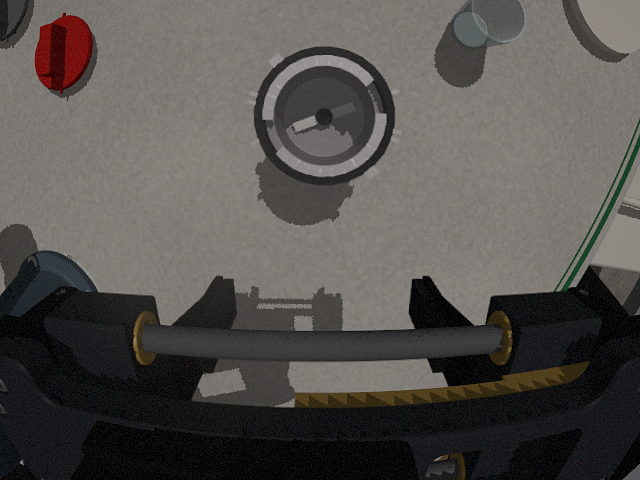

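The collar is centred at (324,116). The ledge notches show as dark gaps near (382,97) and (267,130), with ribs outside. I'll rectify the image and measure them.

```bash
cat >> h.py <<'E'
def ortho(p,im,c,z,half=.075,n=600):
    "world ortho map: image right=+x, up=+y"
    g=np.linspace(-half,half,n); X,Y=np.meshgrid(c[0]+g,c[1]-g)
    uv=project(p,np.c_[X.ravel(),Y.ravel(),np.full(X.size,z)],True).reshape(n,n,2).astype(np.float32)
    return cv2.remap(im,uv[...,0],uv[...,1],cv2.INTER_LINEAR)
E
python3 - <<'E'
from h import *
p,im=load("w_gr"); c=[.461,-.298]
o=ortho(p,im,c,.17); cv2.imwrite("pics/gr_o.png",o)
g=cv2.cvtColor(o,cv2.COLOR_BGR2GRAY)
# bright ledge ring: pixels grey>150 within 35..52mm -> outer rim fit; dark collar outer contour
m=((g<60)*255).astype(np.uint8); yy,xx=np.mgrid[:600,:600]; r=np.hypot(xx-300,yy-300)/4
m[(r>66)]=0
cs,_=cv2.findContours(m,cv2.RETR_EXTERNAL,cv2.CHAIN_APPROX_NONE); k=max(cs,key=cv2.contourArea)
(cx,cy),rad=cv2.minEnclosingCircle(k); e=cv2.fitEllipse(k)
print("dark",(cx-300)/4,(300-cy)/4,rad/4,[(e[0][0]-300)/4,(300-e[0][1])/4],np.array(e[1])/4)
b=((g>120)&(r>30)&(r<56)); cs,_=cv2.findContours((b*255).astype(np.uint8),cv2.RETR_LIST,cv2.CHAIN_APPROX_NONE)
pts=cv2.convexHull(np.vstack([q for q in cs if len(q)>60])); e=cv2.fitEllipse(pts); print("ledge outer",[(e[0][0]-300)/4,(300-e[0][1])/4],np.array(e[1])/4)
for nm,rr in (("ledge",(43,48)),("ribs",(61,63))):
    v=[]
    for a in range(0,360,4):
        s=[g[int(round(300-4*q*np.sin(np.radians(a)))),int(round(300+4*q*np.cos(np.radians(a))))] for q in np.linspace(*rr,9)]
        v.append(int(np.mean(s)))
    print(nm,v)
E
```

```text
dark 0.5488357543945312 0.43902587890625 58.52933120727539 [0.6745452880859375, 0.41622161865234375] [115.08433533 116.14763641]
ledge outer [0.9899444580078125, 0.5404586791992188] [101.37201691 101.72828674]
ledge [144, 147, 147, 144, 147, 148, 144, 147, 147, 143, 145, 144, 143, 146, 146, 142, 144, 143, 142, 142, 148, 140, 143, 149, 139, 141, 143, 139, 141, 143, 61, 63, 103, 106, 106, 106, 105, 106, 130, 138, 138, 137, 137, 138, 148, 136, 137, 142, 136, 137, 145, 137, 138, 139, 136, 138, 139, 136, 140, 138, 142, 141, 141, 140, 140, 140, 146, 141, 141, 145, 141, 141, 145, 142, 143, 127, 78, 75, 77, 65, 67, 65, 66, 65, 144, 148, 146, 142, 145, 148]
ribs [127, 122, 123, 123, 126, 125, 123, 122, 124, 124, 123, 120, 124, 123, 119, 132, 145, 146, 122, 119, 124, 124, 124, 124, 142, 123, 138, 123, 125, 123, 127, 127, 127, 123, 137, 128, 123, 124, 74, 71, 73, 72, 73, 71, 68, 71, 69, 74, 70, 71, 69, 71, 72, 69, 73, 70, 74, 115, 126, 125, 123, 137, 139, 126, 125, 124, 126, 122, 125, 122, 135, 138, 121, 122, 125, 126, 125, 128, 123, 145, 126, 124, 126, 124, 124, 126, 128, 121, 123, 127]
```

View pics/gr_o.png

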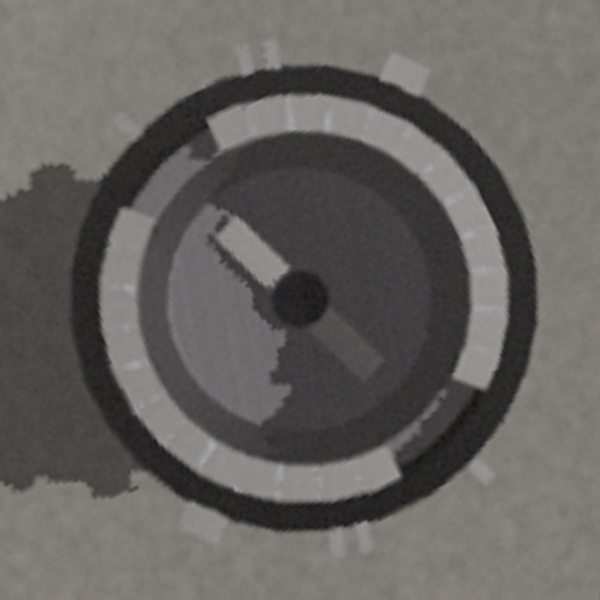

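Rectified view:
- Single ribs sit at 136° and −44°. Notch mids agree: 136.2° and −44.2°.
- Double ribs are at about 101° and the block at about 66°.
- Grinder axis is about (0.4616, −0.2976).

Next is a close look at the cheese.

>>> apply_moves --pt "3 -2 0 0 0 0 1" --pt "6 -4 0 0 0 0 1" --pt "9 -6 0 0 0 0 1" --pt "12 -7 0 0 0 0 1" --pt "14 -8.5 0 0 0 0 1"

```text
time: 1.4
position: [0.4749, -0.2007, 0.3006]
tool_rot: [0.975, 0.221, 0.001, 0.001]
ft_force: [-0.3, -0.5, 0.3]
grip_width: 0.0873
```

>>> apply_moves --pt "3 -2 1 0 0 -6 1" --pt "6 -4 2 0 0 -12 1" --pt "9 -6 4 0 0 -18 1" --pt "11 -6.5 5 0 0 -20 1" --pt "11 -6.5 5 0 0 -20 1"

```text
time: 1.82
position: [0.5452, -0.0922, 0.2479]
tool_rot: [0.921, 0.389, -0.001, -0.002]
ft_force: [-0.1, -0.9, 1.1]
grip_width: 0.0875
```

Run:
```python
from h import *
state(); p,im=shot("w_ch"); c=[.604,-.031]
o=ortho(p,im,c,.044,half=.06); cv2.imwrite("pics/ch_o.png",o)
hsv=cv2.cvtColor(o,cv2.COLOR_BGR2HSV); print("hsv centre",hsv[300,300])
m=((hsv[...,0]>15)&(hsv[...,0]<35)&(hsv[...,1]>60)&(hsv[...,2]>110)).astype(np.uint8)*255
cs,_=cv2.findContours(m,cv2.RETR_EXTERNAL,cv2.CHAIN_APPROX_NONE); k=max(cs,key=cv2.contourArea)
(cx,cy),wh,a=cv2.minAreaRect(k); print("rect world",c[0]+(cx-300)/5e3,c[1]+(300-cy)/5e3,np.array(wh)/5,a)
```

```text
t 1.82 tcp [ 0.5452 -0.0922  0.2479] yaw 45.79 tilt [-0.17  0.13] F [-0.1 -0.9  1.1] M [-0.02 -0.04 -0.01] w 0.0875 q6 0.4
hsv centre [ 21 103 158]
rect world 0.6097821289062499 -0.0254997314453125 [27.18934937 51.66777954] 49.21417999267578
```

View pics/ch_o.png

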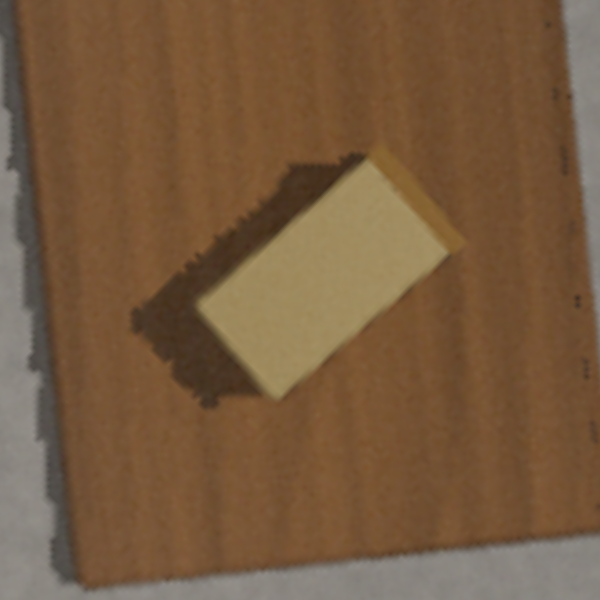

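The cheese is at about (0.6098, −0.0257) with its long axis at 40.8°. I'll reach for it and grip with the TCP 36 mm up, which keeps the tips 5 mm clear of the board.

>>> apply_moves --pt "3 0 3 0 0 2 1" --pt "6 0 6 0 0 5 1" --pt "9 0 9 0 0 5 1" --pt "9.3 0 13 0 0 5 1" --pt "9.3 0 15 0 0 5 1" --newtons 15

```text
time: 2.28
position: [0.6087, -0.0284, 0.0973]
tool_rot: [0.938, 0.347, -0.002, -0.001]
ft_force: [-0.1, -0.7, -0.2]
grip_width: 0.0874
```

Run:
```python
from h import *
state(); go([.6098,-.0257,.036],40.8)
```

```text
t 2.28 tcp [ 0.6087 -0.0284  0.0973] yaw 40.55 tilt [-0.19  0.01] F [-0.1 -0.7 -0.2] M [-0.06  0.03  0.02] w 0.0874 q6 0.63
shift cm [ 0.28 -0.12  6.12] rz -0.25
```

>>> apply_moves --pt "0.1 -0.1 3 0 0 0 1" --pt "0.1 -0.1 5 0 0 0 1" --pt "0.1 -0.1 6 0 0 0 1" --pt "0.1 -0.1 6 0 0 0 1" --pt "0.1 -0.1 6 0 0 0 0.2"

```text
time: 2.7
position: [0.6098, -0.0279, 0.0412]
tool_rot: [0.938, 0.346, 0.0, 0.0]
ft_force: [0.4, 0.2, -0.8]
grip_width: 0.0847
```

>>> apply_moves --pt "0 0 0 0 0 0 0" --pt "0 0 0 0 0 0 0" --pt "0 0 0 0 0 0 0" --pt "0 0 0 0 0 0 0" --pt "0 0 0 0 0 0 0"

```text
time: 3.12
position: [0.6097, -0.0263, 0.0416]
tool_rot: [0.938, 0.347, 0.001, 0.0]
ft_force: [0.5, 0.8, 0.0]
grip_width: 0.0551
```

Run:
```python
from h import *
state()
```

```text
t 3.12 tcp [ 0.6097 -0.0263  0.0416] yaw 40.61 tilt [ 0.08 -0.02] F [0.5 0.8 0. ] M [-0.05 -0.06 -0.06] w 0.0551 q6 0.64
```

>>> apply_moves --pt "0 0 0.5 0 0 0 0" --pt "0 0 0.5 0 0 0 0" --pt "0 0 0.5 0 0 0 0" --pt "0 0 0.5 0 0 0 0" --pt "0 0 0.5 0 0 0 0"

```text
time: 3.53
position: [0.6093, -0.0262, 0.0356]
tool_rot: [0.938, 0.347, -0.0, -0.0]
ft_force: [0.5, 1.0, 0.1]
grip_width: 0.0215
```

>>> apply_moves --pt "0 0 0 0 0 0 0" --pt "0 0 0 0 0 0 0" --pt "0 0 0 0 0 0 0" --pt "0 0 0 0 0 0 0" --pt "0 0 0 0 0 0 0"

```text
time: 3.95
position: [0.6093, -0.0263, 0.0358]
tool_rot: [0.938, 0.347, 0.0, 0.0]
ft_force: [-0.4, 0.4, -0.3]
grip_width: 0.0005
```

Run:
```python
from h import *
state()
```

```text
t 3.95 tcp [ 0.6093 -0.0263  0.0358] yaw 40.6 tilt [0. 0.] F [-0.4  0.4 -0.3] M [-0.02  0.01  0.  ] w 0.0005 q6 0.64
```

The fingers shut to nothing, so I missed the cheese. I'll look before doing anything else.

>>> apply_moves --pt "0 0 -3 0 0 0 1" --pt "0 0 -7 0 0 0 1" --pt "0 0 -7 0 0 0 1" --pt "0 0 -7 0 0 0 1" --pt "0 0 -7 0 0 0 1"

```text
time: 4.37
position: [0.609, -0.0262, 0.1059]
tool_rot: [0.938, 0.347, 0.0, 0.0]
ft_force: [-0.3, -0.5, -0.3]
grip_width: 0.0261
```

Run:
```python
from h import *
o=state(); p,im=shot("w_ch2")
cv2.imwrite("pics/top1.png",robot.camera("top")[...,::-1])
t=cv2.imread("pics/top1.png")
a=im[60:460,120:520]; b=cv2.resize(t[200:280,290:370],(400,400),interpolation=cv2.INTER_CUBIC)
cv2.imwrite("pics/v2.png",np.hstack([a,b]))
print(project(p,o['position'],True), project(p,o['position']+[0,0,-.019],True))
print(p['origin'], R.from_quat(o['tool_rot']).inv().apply(p['origin']-o['position']))
```

```text
t 4.37 tcp [ 0.609  -0.0262  0.1059] yaw 40.6 tilt [ 0. -0.] F [-0.3 -0.5 -0.3] M [-0.05 -0.04 -0.05] w 0.0261 q6 0.64
[[326.2152991  283.66644805]] [[325.92148918 269.62120303]]
[0.67139392 0.02978802 0.28396203] [ 0.08380645 -0.00190555 -0.17805787]
```

View pics/v2.png

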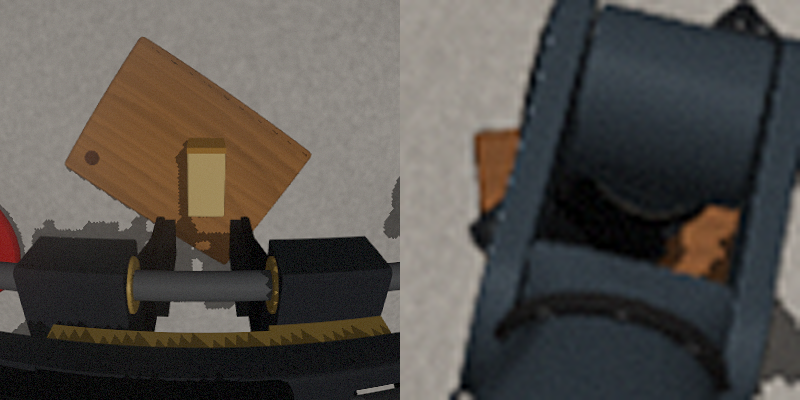

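```bash
cat >> h.py <<'E'
def blob(im,mask):
    cs,_=cv2.findContours(mask.astype(np.uint8)*255,cv2.RETR_EXTERNAL,cv2.CHAIN_APPROX_NONE); return max(cs,key=cv2.contourArea)[:,0].astype(float)
def cheese(p,im,fish,z=.044,roi=None):
    h=cv2.cvtColor(im,cv2.COLOR_BGR2HSV); m=(h[...,0]>18)&(h[...,0]<32)&(h[...,1]>60)&(h[...,1]<150)&(h[...,2]>110)
    if roi: k=np.zeros_like(m); k[roi[1]:roi[3],roi[0]:roi[2]]=1; m&=k
    c=blob(im,m); w=plane(p,c,z,fish)[:,:2]
    (cx,cy),wh,a=cv2.minAreaRect((w*1000).astype(np.float32)); print("px",c.mean(0).round(1),"world mm",round(cx,1),round(cy,1),np.round(wh,1),round(a,1)); return c
E
python3 - <<'E'
from h import *
for n in ("w_ch","w_ch2"):
    p,im=load(n); cheese(p,im,True,roi=(200,20,450,280)); print(p['origin'].round(3))
pt=robot.camera_params("top"); cheese(pt,cv2.imread("pics/top0.png"),False,roi=(320,225,360,260))
ps=robot.camera_params("scene"); cheese(ps,cv2.imread("pics/scene0.png"),False,roi=(265,255,310,295))
E
```

```text
px [325.  113.5] world mm 608.5 -27.0 [46.1 25.4] 40.6
[ 0.603 -0.031  0.426]
px [325.8 244.1] world mm 609.0 -26.6 [45.8 25.4] 40.6
[0.671 0.03  0.284]
px [338.4 241. ] world mm 606.6 -29.1 [46.2 24.9] 40.0
px [286.  269.9] world mm 612.9 -32.1 [44.9 24.8] 40.4
```

All views agree the cheese lies unmoved right under the TCP at (0.609, −0.0266). The fingers must therefore have closed above it, so I need to check where the fingertips really are.

Run:
```python
from h import *
o=state(); s=robot.camera("scene")[...,::-1].copy(); cv2.imwrite("pics/scene1.png",s)
ps=robot.camera_params("scene"); T=R.from_quat(o['tool_rot'])
print("proj tcp, tip",project(ps,o['position']),project(ps,o['position']+[0,0,-.019]))
u=project(ps,o['position'])[0].astype(int); x0,y0=u-[50,60]
a=cv2.resize(s[y0:y0+100,x0:x0+100],(400,400),interpolation=cv2.INTER_CUBIC)
p,im=load("w_gr"); b=cv2.resize(im[250:370,190:450],(400,185),interpolation=cv2.INTER_CUBIC)
p2,im2=load("w_ch2"); c=cv2.resize(im2[250:370,190:450],(400,185),interpolation=cv2.INTER_CUBIC)
r=np.zeros((400,400,3),np.uint8); r[:185]=b; r[200:385]=c
cv2.imwrite("pics/v3.png",np.hstack([a,r])); print("scene crop origin",x0,y0)
```

```text
t 4.47 tcp [ 0.6081 -0.026   0.1046] yaw 40.6 tilt [-0.15  0.03] F [-0.1  0.1  0. ] M [ 0.01 -0.05  0.04] w 0.0342 q6 0.64
proj tcp, tip [[287.79012189 249.14285109]] [[288.04410267 255.22933097]]
scene crop origin 237 189
```

View pics/v3.png

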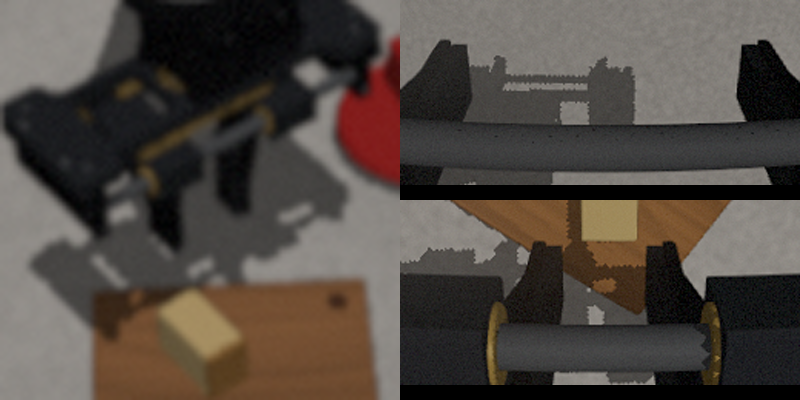

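Scene and wrist views both put the fingertips 9–14 mm behind the reported TCP, where 19 mm ahead of it is documented. Reported z therefore reads about 28–32 mm too low for the fingers. I'll trust the pictures, open fully, and go down to a reported z of about 0.009, watching the force.

>>> apply_moves --pt "0 0 2 0 0 0 1" --pt "0 0 3 0 0 0 1" --pt "0 0 4 0 0 0 1" --pt "0 0 5 0 0 0 1" --pt "0 0 5.5 0 0 0 1"

```text
time: 4.93
position: [0.6081, -0.026, 0.0486]
tool_rot: [0.938, 0.347, -0.001, -0.001]
ft_force: [0.1, 0.2, 0.6]
grip_width: 0.0713
```

>>> apply_moves --pt "0 0 0 0 0 0 1" --pt "0 0 1 0 0 0 1" --pt "0 0 2 0 0 0 1" --pt "0 0 2.5 0 0 0 1" --pt "0 0 2.5 0 0 0 1"

```text
time: 5.35
position: [0.6082, -0.026, 0.0242]
tool_rot: [0.938, 0.347, -0.001, -0.001]
ft_force: [0.5, -0.3, 0.2]
grip_width: 0.0865
```

>>> apply_moves --pt "0 0 0.5 0 0 0 1" --pt "0 0 1 0 0 0 1" --pt "0 0 1.5 0 0 0 1" --pt "0 0 1.5 0 0 0 0" --pt "0 0 1.5 0 0 0 0"

```text
time: 5.77
position: [0.609, -0.0262, 0.0104]
tool_rot: [0.938, 0.347, -0.0, -0.0]
ft_force: [-0.4, -0.6, -0.1]
grip_width: 0.0803
```

>>> apply_moves --pt "0 0 0 0 0 0 0" --pt "0 0 0 0 0 0 0" --pt "0 0 0 0 0 0 0" --pt "0 0 0 0 0 0 0" --pt "0 0 0 0 0 0 0"

```text
time: 6.18
position: [0.6094, -0.0263, 0.0109]
tool_rot: [0.938, 0.347, 0.0, 0.0]
ft_force: [-0.6, -0.4, 0.6]
grip_width: 0.0484
```

>>> apply_moves --pt "0 0 0 0 0 0 0" --pt "0 0 0 0 0 0 0" --pt "0 0 0 0 0 0 0" --pt "0 0 0 0 0 0 0" --pt "0 0 0 0 0 0 0"

```text
time: 6.6
position: [0.6094, -0.0263, 0.0108]
tool_rot: [0.938, 0.347, 0.0, 0.0]
ft_force: [0.6, 0.4, 0.4]
grip_width: 0.0259
```

The cheese is gripped (opening 25.9 mm). I'll lift it and carry it over the grinder.

>>> apply_moves --pt "0 0 -1 0 0 0 0" --pt "0 0 -4 0 0 0 0" --pt "0 0 -8 0 0 0 0" --pt "0 0 -12 0 0 0 0" --pt "0 0 -15 0 0 0 0"

```text
time: 7.02
position: [0.6101, -0.0263, 0.1645]
tool_rot: [0.938, 0.347, 0.001, 0.001]
ft_force: [1.3, 0.5, -0.1]
grip_width: 0.0258
```

>>> apply_moves --pt "0 0 -3 0 0 0 0" --pt "-2 0.8 -6 0 0 0 0" --pt "-4 1.5 -8 0 0 0 0" --pt "-7 2.7 -8 0 0 0 0" --pt "-10 3.8 -8 0 0 0 0"

```text
time: 7.43
position: [0.5586, -0.1209, 0.2437]
tool_rot: [0.938, 0.348, 0.002, 0.002]
ft_force: [0.5, -0.0, -0.4]
grip_width: 0.0262
```

>>> apply_moves --pt "-3 1.2 0 0 0 0 0" --pt "-6.5 2.5 0 0 0 0 0" --pt "-10 4 0 0 0 0 0" --pt "-13.5 5.2 0 0 0 0 0" --pt "-16 6.1 0 0 0 0 0"

```text
time: 7.85
position: [0.4745, -0.2729, 0.2415]
tool_rot: [0.938, 0.346, -0.0, 0.001]
ft_force: [1.6, 0.3, 0.0]
grip_width: 0.0259
```

Run:
```python
from h import *
state(); go([.4616,-.2976,.16],40.6)
```

```text
t 7.85 tcp [ 0.4745 -0.2729  0.2415] yaw 40.52 tilt [-0.01 -0.07] F [1.6 0.3 0. ] M [-0.02 -0.03  0.02] w 0.0259 q6 0.14
shift cm [-2.58  1.03  8.15] rz -0.08
```

>>> apply_moves --pt "-2.7 1.1 2 0 0 0 0" --pt "-2.7 1.1 5 0 0 0 0" --pt "-2.7 1.1 7 0 0 0 0" --pt "-2.7 1.1 8 0 0 0 0" --pt "-2.7 1.1 8 0 0 0 0"

```text
time: 8.27
position: [0.4614, -0.2953, 0.1589]
tool_rot: [0.938, 0.347, -0.001, -0.002]
ft_force: [-0.2, 0.9, -0.1]
grip_width: 0.0259
```

>>> apply_moves --pt "0 0 0 0 0 0 0" --pt "0 0 0 0 0 0 0.5" --pt "0 0 0 0 0 0 0.5" --pt "0 0 0 0 0 0 0.5" --pt "0 0 0 0 0 0 0.5"

```text
time: 8.68
position: [0.4636, -0.2967, 0.1618]
tool_rot: [0.938, 0.347, 0.0, 0.001]
ft_force: [0.4, 0.3, 0.1]
grip_width: 0.0415
```

>>> apply_moves --pt "0 0 -3 0 0 0 0.5" --pt "0 0 -7 0 0 0 1" --pt "0 0 -11 0 0 0 1" --pt "0 0 -14 0 0 0 1" --pt "0 0 -14 0 0 0 1"

```text
time: 9.1
position: [0.4663, -0.2994, 0.3087]
tool_rot: [0.938, 0.347, 0.004, 0.007]
ft_force: [0.4, -0.3, -0.3]
grip_width: 0.0622
```

Run:
```python
from h import *
o=state(); p,im=shot("w_drop"); print(project(p,[.4616,-.2976,.17],True),project(p,[.4616,-.2976,.094],True))
try: cheese(p,im,True,z=.1,roi=(200,60,450,330))
except Exception as e: print(e)
# lid from the top picture at start, dark grey blob & bar
t=cv2.imread("pics/top0.png"); pt=robot.camera_params("top")
h=cv2.cvtColor(t,cv2.COLOR_BGR2HSV); m=(h[...,2]<95)&(h[...,1]<60); k=np.zeros_like(m); k[270:320,212:264]=1
c=blob(t,m&k); (cx,cy),r=cv2.minEnclosingCircle(c.astype(np.float32)); print(cx,cy,r,plane(pt,(cx,cy),.02))
go([.385,.205,.30],None)
```

```text
t 9.1 tcp [ 0.4663 -0.2994  0.3087] yaw 40.62 tilt [ 0.66 -0.64] F [ 0.4 -0.3 -0.3] M [-0.05 -0.06 -0.01] w 0.0622 q6 0.09
[[317.25060238 219.19408163]] [[317.11539249 200.80281268]]
px [316.7 207.2] world mm 458.3 -301.0 [44.  27.1] 40.3
238.0 295.0 21.633407592773438 [[0.44435853 0.26913309 0.02      ]]
shift cm [ 26.69 -43.4    0.12] rz None
```

The cheese lies in the bowl, seen at (458, −301) mm. Now to the lid with the wrist camera.

>>> apply_moves --pt "2 -3 0 0 0 0 1" --pt "4 -6.5 0 0 0 0 1" --pt "6 -10 0 0 0 0 1" --pt "8 -13.5 0 0 0 0 1" --pt "10 -17 0 0 0 0 1"

```text
time: 9.57
position: [0.4266, -0.1003, 0.2995]
tool_rot: [0.938, 0.346, -0.001, -0.001]
ft_force: [0.7, 0.9, 0.7]
grip_width: 0.0862
```

>>> apply_moves --pt "2 -3.5 0 0 0 0 1" --pt "4 -7 0 0 0 0 1" --pt "6 -10.5 0 0 0 0 1" --pt "8 -14 0 0 0 0 1" --pt "10 -17 0 0 0 0 1"

```text
time: 9.98
position: [0.3911, 0.0939, 0.2998]
tool_rot: [0.938, 0.347, -0.001, -0.001]
ft_force: [0.5, -0.3, 0.5]
grip_width: 0.0871
```

>>> apply_moves --pt "2 -3.5 0 0 0 5 1" --pt "4 -7 0 0 0 10 1" --pt "7 -10.5 0 0 0 10 1" --pt "7 -11.5 0 0 0 10 1" --pt "7 -11.5 0 0 0 10 1"

```text
time: 10.4
position: [0.3696, 0.2273, 0.2996]
tool_rot: [0.964, 0.267, -0.001, -0.001]
ft_force: [-0.1, 0.2, -0.2]
grip_width: 0.0871
```

Run:
```python
from h import *
state(); p,im=shot("w_lid"); c=[.444,.266]; print(project(p,c+[.024],True))
g=cv2.imread("pics/w_drop.png")[100:340,200:440]
o=ortho(p,im,c,.062); cv2.imwrite("pics/v4.png",np.hstack([cv2.resize(o,(400,400)),cv2.resize(g,(400,400))]))
```

```text
t 10.4 tcp [0.3696 0.2273 0.2996] yaw 30.93 tilt [-0.17  0.02] F [-0.1  0.2 -0.2] M [-0.02  0.05 -0.05] w 0.0871 q6 1.32
[[328.80969692 119.36534412]]
```

View pics/v4.png

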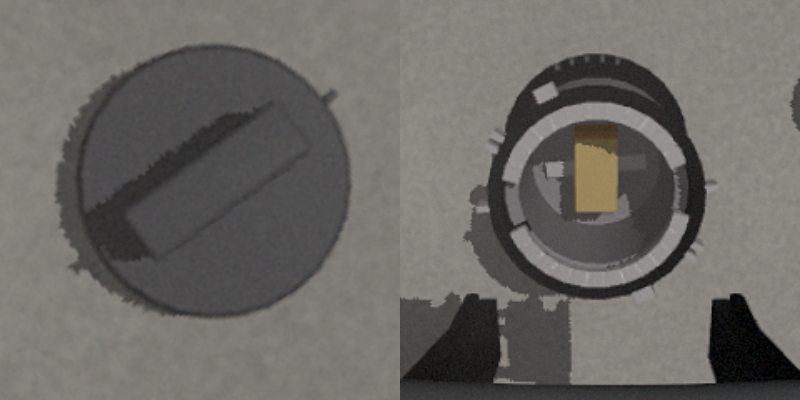

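The left panel shows the lid's bar centred at about (218,180) with corners (276,101), (310,148), (160,260) and (126,213), a yaw of about 36.7°. The right panel confirms the cheese is in the bowl. I'll refine the lid pose.

Run:
```python
from h import *
p,im=load("w_lid"); c=np.array([.4508,.2733])
o=cv2.cvtColor(ortho(p,im,c,.062,half=.06),cv2.COLOR_BGR2GRAY)
for l in cv2.createLineSegmentDetector().detect(cv2.GaussianBlur(o,(5,5),0))[0][:,0]:
    L=np.hypot(l[2]-l[0],l[3]-l[1]); mid=np.array([(l[0]+l[2])/2-300,300-(l[1]+l[3])/2])/5
    a=np.degrees(np.arctan2(l[1]-l[3],l[2]-l[0]))%180
    if L>60 and np.hypot(*mid)<45: print("len",round(L/5,1),"ang",round(a,1),"mid",mid.round(1), "perp off",round(float(mid@[-np.sin(np.radians(a)),np.cos(np.radians(a))]),1))
f=cv2.cvtColor(ortho(p,im,c,.024,half=.075),cv2.COLOR_BGR2GRAY)
k=blob(f,f<88); yy=np.hypot(k[:,0]-300,k[:,1]-300)/4
q=k[(k[:,0]>300-0)|(k[:,1]<250)]  # sides away from the shadow (right / top)
q=q[(np.hypot(q[:,0]-300,q[:,1]-300)/4<60.5)]
A=np.c_[2*q,np.ones(len(q))]; s=np.linalg.lstsq(A,(q**2).sum(1),rcond=None)[0]
print("flange centre",c+[(s[0]-300)/4e3,(300-s[1])/4e3],"r",np.sqrt(s[2]+s[0]**2+s[1]**2)/4)
n=k[yy>60]; print("nibs mm",[( (a-300)/4,(300-b)/4) for a,b in n[::6]][:10])
go([c[0],c[1],.12],36.7)
```

```text
flange centre [0.44923041 0.27335081] r 56.343941749836674
nibs mm [(np.float64(-42.25), np.float64(42.75)), (np.float64(-44.75), np.float64(40.0)), (np.float64(-46.25), np.float64(39.25)), (np.float64(-46.75), np.float64(37.75)), (np.float64(-48.25), np.float64(37.0)), (np.float64(-49.5), np.float64(36.0)), (np.float64(-51.0), np.float64(35.25)), (np.float64(-51.0), np.float64(33.75)), (np.float64(-51.25), np.float64(32.25)), (np.float64(-52.75), np.float64(31.0))]
shift cm [ 9.41  0.04 17.94] rz -5.85
```

>>> apply_moves --pt "3 0 2 0 0 -3 1" --pt "6 0 5 0 0 -5.6 1" --pt "8 0.1 8 0 0 -5.6 1" --pt "9.2 0.2 12 0 0 -5.6 1" --pt "9.2 0.2 16 0 0 -5.6 1" --newtons 40

```text
time: 10.87
position: [0.4563, 0.2694, 0.1394]
tool_rot: [0.951, 0.31, 0.003, 0.0]
ft_force: [1.3, 0.0, -0.4]
grip_width: 0.0871
```

>>> apply_moves --pt "0 0 3 0 0 0 1" --pt "0 0 6 0 0 0 1" --pt "0 0 6.5 0 0 0 1" --pt "0 0 6.5 0 0 0 1" --pt "0 0 6.5 0 0 0 1"

```text
time: 11.28
position: [0.4528, 0.269, 0.0763]
tool_rot: [0.951, 0.31, 0.0, 0.0]
ft_force: [0.2, 0.7, 0.1]
grip_width: 0.087
```

Run:
```python
from h import *
state(); go([.450,.2734,.021],36.6)
```

```text
t 11.28 tcp [0.4528 0.269  0.0763] yaw 36.13 tilt [ 0.02 -0.  ] F [0.2 0.7 0.1] M [-0.   -0.05 -0.03] w 0.087 q6 1.26
shift cm [ 0.03 -0.53  5.53] rz -0.47
```

>>> apply_moves --pt "0 -0.5 1 0 0 -0.5 1" --pt "0 -0.5 3 0 0 -0.5 1" --pt "0 -0.5 4 0 0 -0.5 1" --pt "0 -0.5 5 0 0 -0.5 1" --pt "0 -0.5 5.5 0 0 -0.5 1"

```text
time: 11.7
position: [0.449, 0.2739, 0.0203]
tool_rot: [0.949, 0.315, 0.0, 0.0]
ft_force: [-1.4, 0.4, 0.4]
grip_width: 0.0869
```

>>> apply_moves --pt "0 0 0 0 0 0 1" --pt "0 0 0 0 0 0 0" --pt "0 0 0 0 0 0 0" --pt "0 0 0 0 0 0 0" --pt "0 0 0 0 0 0 0"

```text
time: 12.12
position: [0.4495, 0.2739, 0.0213]
tool_rot: [0.949, 0.315, 0.001, -0.0]
ft_force: [-0.3, -1.0, 0.5]
grip_width: 0.0681
```

Run:
```python
from h import *
state(); go([.450,.2734,.021],36.6)
```

```text
t 12.12 tcp [0.4495 0.2739 0.0213] yaw 36.7 tilt [0.06 0.02] F [-0.3 -1.   0.5] M [ 0.04 -0.04  0.02] w 0.0681 q6 1.27
shift cm [0.01 0.07 0.03] rz 0.1
```

>>> apply_moves --pt "0 0 0 0 0 0 0" --pt "0 0 0 0 0 0 0" --pt "0 0 0 0 0 0 0" --pt "0 0 0 0 0 0 0" --pt "0 0 0 0 0 0 0"

```text
time: 12.53
position: [0.4491, 0.2738, 0.0208]
tool_rot: [0.949, 0.315, 0.0, 0.0]
ft_force: [-0.3, 0.4, -0.2]
grip_width: 0.0348
```

>>> apply_moves --pt "0 0 0 0 0 0 0" --pt "0 0 0 0 0 0 0" --pt "0 0 0 0 0 0 0" --pt "0 0 0 0 0 0 0" --pt "0 0 0 0 0 0 0"

```text
time: 12.95
position: [0.4493, 0.2737, 0.0208]
tool_rot: [0.949, 0.315, 0.0, 0.0]
ft_force: [0.8, -0.4, 1.3]
grip_width: 0.0237
```

Run:
```python
from h import *
state()
```

```text
t 12.95 tcp [0.4493 0.2737 0.0208] yaw 36.7 tilt [0.02 0.  ] F [ 0.8 -0.4  1.3] M [-0.16 -0.17  0.03] w 0.0237 q6 1.27
```

The lid is gripped (23.7 mm). Lift and carry.

>>> apply_moves --pt "0 0 -2 0 0 0 0" --pt "0 0 -5 0 0 0 0" --pt "0 0 -9 0 0 0 0" --pt "0 0 -13 0 0 0 0" --pt "0 0 -17 0 0 0 0"

```text
time: 13.37
position: [0.4477, 0.2735, 0.1917]
tool_rot: [0.949, 0.315, -0.001, -0.0]
ft_force: [1.0, -0.1, -2.4]
grip_width: 0.0241
```

>>> apply_moves --pt "-1 1.4 -3 0 0 0 0" --pt "-3 4.2 -5 0 0 0 0" --pt "-5 7 -7 0 0 0 0" --pt "-7 9.8 -7.2 0 0 0 0" --pt "-9.1 12.8 -7.2 0 0 0 0"

```text
time: 13.78
position: [0.4526, 0.116, 0.2642]
tool_rot: [0.949, 0.315, 0.001, 0.0]
ft_force: [0.1, -0.6, -2.0]
grip_width: 0.0238
```

>>> apply_moves --pt "-2.1 3 0 0 0 0 0" --pt "-4.3 6 0 0 0 0 0" --pt "-6.4 9 0 0 0 0 0" --pt "-8.5 12 0 0 0 0 0" --pt "-10.7 15 0 0 0 0 0"

```text
time: 14.2
position: [0.4554, -0.0685, 0.2623]
tool_rot: [0.949, 0.315, -0.0, -0.001]
ft_force: [1.0, 1.1, -2.1]
grip_width: 0.0236
```

>>> apply_moves --pt "-2.1 3 0 0 0 0 0" --pt "-4.3 6 0 0 0 0 0" --pt "-6.4 9 0 0 0 0 0" --pt "-8.5 12 0 0 0 0 0" --pt "-10.7 15 0 0 0 0 0"

```text
time: 14.62
position: [0.4595, -0.2526, 0.2621]
tool_rot: [0.949, 0.315, -0.0, -0.001]
ft_force: [1.2, 0.1, -2.2]
grip_width: 0.0239
```

>>> apply_moves --pt "0 0 0 0 0 7 0" --pt "0 0 0 0 0 14 0" --pt "0 0 0 0 0 21 0" --pt "0 0 0 0 0 28 0" --pt "0 0 0 0 0 35 0"

```text
time: 15.03
position: [0.4595, -0.251, 0.2618]
tool_rot: [1.0, 0.012, -0.001, -0.001]
ft_force: [0.5, -0.3, -2.5]
grip_width: 0.0236
```

>>> apply_moves --pt "0 0 0 0 0 7 0" --pt "0 0 0 0 0 14 0" --pt "0 0 0 0 0 21 0" --pt "0 0 0 0 0 28 0" --pt "0 0 0 0 0 35 0"

```text
time: 15.45
position: [0.4596, -0.2507, 0.2619]
tool_rot: [0.957, -0.289, -0.001, -0.001]
ft_force: [-0.3, -0.1, -1.3]
grip_width: 0.0239
```

Run:
```python
from h import *
state(); go([.4616,-.2976,.23],-44)
```

```text
t 15.45 tcp [ 0.4596 -0.2507  0.2619] yaw -33.64 tilt [-0.1   0.11] F [-0.3 -0.1 -1.3] M [ 0.07  0.04 -0.03] w 0.0239 q6 1.44
shift cm [2.77 3.79 3.18] rz 10.36
```

>>> apply_moves --pt "2 2.7 1 0 0 5 0" --pt "2.8 3.8 2 0 0 10 0" --pt "2.8 3.8 3 0 0 10.4 0" --pt "2.8 3.8 3 0 0 10.4 0" --pt "2.8 3.8 3 0 0 10.4 0"

```text
time: 15.87
position: [0.4617, -0.297, 0.2314]
tool_rot: [0.928, -0.372, -0.002, -0.001]
ft_force: [0.6, 0.5, -2.5]
grip_width: 0.0242
```

Run:
```python
from h import *
o=state(); go([.4616,-.2976,.23],-44); p,im=shot("w_in")
s=robot.camera("scene")[...,::-1].copy(); cv2.imwrite("pics/scene2.png",s)
u=project(robot.camera_params("scene"),[.4616,-.2976,.2])[0].astype(int); print(u, project(p,o['position']-[0,0,-.0],True),"crop0",u-50)
a=cv2.resize(s[u[1]-50:u[1]+50,u[0]-50:u[0]+50],(400,400),interpolation=cv2.INTER_CUBIC)
cv2.imwrite("pics/v5.png",np.hstack([a,im[90:490,120:520] if False else im[80:480,120:520]]))
```

```text
t 15.87 tcp [ 0.4617 -0.297   0.2314] yaw -43.63 tilt [-0.17  0.22] F [ 0.6  0.5 -2.5] M [0.06 0.01 0.04] w 0.0242 q6 1.56
shift cm [0.03 0.05 0.14] rz 0.37
[169 168] [[322.97770444 279.87615691]] crop0 [119 118]
```

View pics/v5.png

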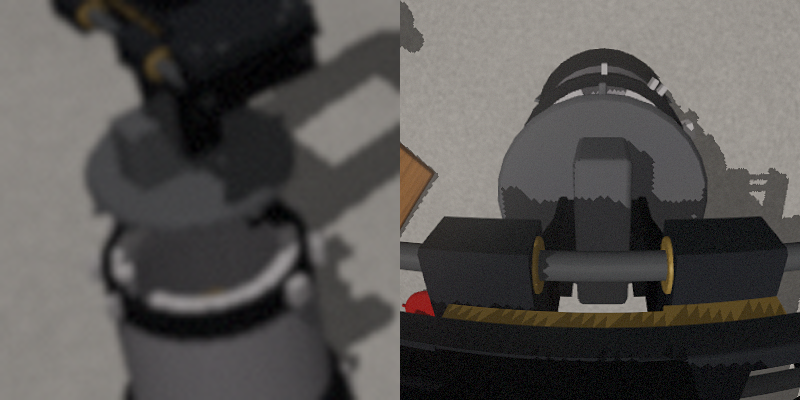

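The lid's bar lines up with the single rib in the wrist view, both at about column 604. I'll check the scene view numerically.

Run:
```python
from h import *
ps=robot.camera_params("scene"); p,im=load("w_in"); g=np.array([.4616,-.2976])
def ring(z,r,c=g,n=180): a=np.linspace(0,2*np.pi,n); return np.c_[c[0]+r*np.cos(a),c[1]+r*np.sin(a),np.full(n,z)]
for nm,z,r in (("collar",.168,.059),("flange .231",.231,.057)):
    u=project(ps,ring(z,r)); w=project(p,ring(z,r),True)
    print(nm,"scene x",u[:,0].min().round(1),u[:,0].max().round(1),"y",u[:,1].min().round(1),u[:,1].max().round(1),"| wrist x",w[:,0].min().round(1),w[:,0].max().round(1),"ytop",w[:,1].min().round(1))
# wrist: lid flange edge by circle fit at z .231 from LSD-free threshold: profile along rows
gr=cv2.cvtColor(cv2.GaussianBlur(im,(3,3),0),cv2.COLOR_BGR2GRAY)
for y in (230,245,260): print(y,gr[y,205:245:3],gr[y,420:445:2])
print("col 323",gr[150:190:2,323],"col 290",gr[150:200:2,290])
```

```text
collar scene x 145.4 198.3 y 163.5 196.7 | wrist x 238.6 408.2 ytop 154.0
flange .231 scene x 140.8 193.6 y 141.8 173.7 | wrist x 217.9 429.8 ytop 170.5
230 [151 149 145 149 151 147 148 142  86  92  94  93  93  92] [ 82  82  82  84  84  81  81  82  82  84 105 152 151]
245 [154 152 149 150 151 140  86  92  92  92  91  92  91  90] [65 51 75 84 86 87 85 84 83 84 86 87 83]
260 [149 151 150 150 132  87  93  92  91  91  90  90  90  90] [87 87 61 49 80 84 84 84 83 83 82 81 84]
col 323 [167 168 112  43  46  45  63  90  93  90  89  87  77  76  77  85  90  90
  88  88] col 290 [ 49  49  63  94  83  45  50  50  49  47  47  88 162 164 113  77  82  85
  90  90  90  90  91  90  90]
```

Predictions match the pictures to about 1 px: the flange in the scene spans 140.8–193.3, against 140.8–193.6 predicted. I'll lower it now, checking force.

>>> apply_moves --pt "0 0.1 1 0 0 0.4 0" --pt "0 0.1 2 0 0 0.4 0" --pt "0 0.1 3 0 0 0.4 0" --pt "0 0.1 3.5 0 0 0.4 0" --pt "0 0.1 3.5 0 0 0.4 0"

```text
time: 16.38
position: [0.4611, -0.2983, 0.1957]
tool_rot: [0.927, -0.375, -0.002, -0.001]
ft_force: [0.0, 0.2, -2.5]
grip_width: 0.0235
```

>>> apply_moves --pt "0 0 0.3 0 0 0 0" --pt "0 0 0.6 0 0 0 0" --pt "0 0 0.9 0 0 0 0" --pt "0 0 1.2 0 0 0 0" --pt "0 0 1.2 0 0 0 0"

```text
time: 16.8
position: [0.4619, -0.2993, 0.1852]
tool_rot: [0.927, -0.375, -0.0, -0.0]
ft_force: [0.4, 0.2, -1.9]
grip_width: 0.0237
```

Run:
```python
from h import *
state(); go([.4616,-.2976,.174],-44)
```

```text
t 16.8 tcp [ 0.4619 -0.2993  0.1852] yaw -44.1 tilt [-0.04  0.04] F [ 0.4  0.2 -1.9] M [0.09 0.06 0.04] w 0.0237 q6 1.56
shift cm [-0.14 -0.1   1.12] rz -0.1
```

>>> apply_moves --pt "-0.1 -0.1 0.2 0 0 0 0" --pt "-0.1 -0.1 0.4 0 0 0 0" --pt "-0.1 -0.1 0.6 0 0 0 0" --pt "-0.1 -0.1 0.8 0 0 0 0" --pt "-0.1 -0.1 0.8 0 0 0 0"

```text
time: 17.22
position: [0.462, -0.2979, 0.1773]
tool_rot: [0.927, -0.375, -0.0, -0.0]
ft_force: [0.0, -0.2, -2.6]
grip_width: 0.0237
```

>>> apply_moves --pt "0 0 0.2 0 0 0 0" --pt "0 0 0.4 0 0 0 0" --pt "0 0 0.5 0 0 0 0" --pt "0 0 0.5 0 0 0 0" --pt "0 0 0.5 0 0 0 0"

```text
time: 17.63
position: [0.4624, -0.2983, 0.174]
tool_rot: [0.927, -0.375, 0.0, 0.0]
ft_force: [-0.8, 1.1, 5.3]
grip_width: 0.0236
```

Run:
```python
from h import *
state(); go([.4616,-.2976,.174],-44)
```

```text
t 17.63 tcp [ 0.4624 -0.2983  0.174 ] yaw -44.1 tilt [ 0.04 -0.05] F [-0.8  1.1  5.3] M [0.34 0.28 0.05] w 0.0236 q6 1.56
shift cm [-0.11  0.   -0.  ] rz -0.1
```

The lid has seated: z stopped at the expected 0.174 with about 7.5 N of push. I'll press a little more to confirm, then turn clockwise in steps.

>>> apply_moves --pt "-0.1 0 0.2 0 0 0 0" --pt "-0.1 0 0.3 0 0 0 0" --pt "-0.1 0 0.3 0 0 0 0" --pt "-0.1 0 0.3 0 0 0 0" --pt "-0.1 0 0.3 0 0 0 0"

```text
time: 18.05
position: [0.4625, -0.2984, 0.1739]
tool_rot: [0.927, -0.375, 0.002, 0.001]
ft_force: [-3.4, 3.1, 20.1]
grip_width: 0.0238
```

Run:
```python
from h import *
state(); go([.4616,-.2976,.174],-79)
```

```text
t 18.05 tcp [ 0.4625 -0.2984  0.1739] yaw -44.09 tilt [ 0.18 -0.19] F [-3.4  3.1 20.1] M [ 0.81  0.79 -0.05] w 0.0238 q6 1.56
shift cm [-0.12  0.   -0.01] rz 34.91
```

It didn't move down with 20 N, so it is fully home. I'll ease the push to about 10 N and turn.

>>> apply_moves --pt "0 0 -0.2 0 0 0 0" --pt "0 0 -0.2 0 0 3 0" --pt "0 0 -0.2 0 0 7 0" --pt "0 0 -0.2 0 0 11 0" --pt "0 0 -0.2 0 0 15 0"

```text
time: 18.47
position: [0.463, -0.2985, 0.1739]
tool_rot: [0.869, -0.494, 0.002, 0.001]
ft_force: [1.1, 0.7, 8.9]
grip_width: 0.024
```

>>> apply_moves --pt "0 0 0 0 0 4 0" --pt "0 0 0 0 0 8 0" --pt "0 0 0 0 0 12 0" --pt "0 0 0 0 0 15 0" --pt "0 0 0 0 0 15 0"

```text
time: 18.88
position: [0.4633, -0.2987, 0.1739]
tool_rot: [0.798, -0.603, 0.003, 0.0]
ft_force: [1.4, 0.3, 9.1]
grip_width: 0.0238
```

Run:
```python
from h import *
state(); go([.4616,-.2976,.174],-79)
```

```text
t 18.88 tcp [ 0.4633 -0.2987  0.1739] yaw -74.15 tilt [ 0.23 -0.21] F [1.4 0.3 9.1] M [0.35 0.16 0.06] w 0.0238 q6 2.09
shift cm [-0.15  0.13 -0.01] rz 4.85
```

>>> apply_moves --pt "0 0 0 0 0 2 0" --pt "0 0 0 0 0 5 0" --pt "0 0 0 0 0 5 0" --pt "0 0 0 0 0 5 0" --pt "0 0 0 0 0 5 0"

```text
time: 19.3
position: [0.4634, -0.299, 0.174]
tool_rot: [0.771, -0.637, 0.003, 0.0]
ft_force: [1.1, 0.2, 7.5]
grip_width: 0.0238
```

Run:
```python
from h import *
o=state(); p,im=shot("w_end")
s=robot.camera("scene")[...,::-1].copy(); cv2.imwrite("pics/scene3.png",s); u=[169,175]
a=cv2.resize(s[125:225,119:219],(400,400),interpolation=cv2.INTER_CUBIC)
cv2.imwrite("pics/v6.png",np.hstack([a,cv2.resize(im[110:310,220:420],(400,400),interpolation=cv2.INTER_CUBIC)]))
def ring(z,r,c,n=180): a=np.linspace(0,2*np.pi,n); return np.c_[c[0]+r*np.cos(a),c[1]+r*np.sin(a),np.full(n,z)]
for r,z in ((.059,.168),(.057,.175)):
  w=project(p,ring(z,r,[.4616,-.2976]),True); print(w.min(0).round(1),w.max(0).round(1))
g=np.array([.4616,-.2976])
for nm,a in (("notch",-44),("half",-79),("lock",-114)):
  q=np.radians(a); print(nm,project(p,[g[0]+.061*np.cos(q),g[1]+.061*np.sin(q),.168],True).round(1))
```

```text
t 19.3 tcp [ 0.4634 -0.299   0.174 ] yaw -79.08 tilt [ 0.25 -0.23] F [1.1 0.2 7.5] M [0.34 0.11 0.06] w 0.0238 q6 2.18
[216.9 169.4] [429.8 365.6]
[217.1 175.3] [429.6 370. ]
notch [[254.5 187.8]]
half [[323.3 165.4]]
lock [[392.1 187.6]]
```

View pics/v6.png

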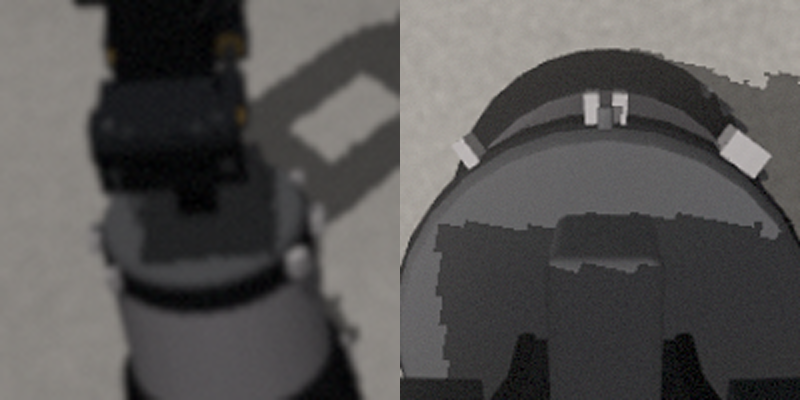

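The right panel shows the lid's nib at (606,115), exactly between the double ribs (590 and 622), with the bar in line. The left panel shows the flange flat on the collar. The arm is still, gripping and pressing, so I'm handing in.

Run:
```python
from h import *
o=state(); print(np.abs(o['joint_velocities']).max()); print(robot.hand_in())
```

```text
t 19.4 tcp [ 0.4634 -0.299   0.174 ] yaw -79.09 tilt [ 0.25 -0.23] F [1.4 0.  7.9] M [0.31 0.13 0.06] w 0.0236 q6 2.18
0.0014721422901573123
the job is handed in; nothing more can be done
None
```

The cheese is in the grinder's bowl and the lid is held at the half-way mark, fully down and still gripped. I handed in at 19.4 s; the hand-in gives no verdict.

**Last checks**
- **Cheese:** the wrist picture showed it lying inside the bowl, let go.
- **Lid down:** it stopped at the expected height (reported TCP z 0.174) and did not go lower under 20 N. In the last picture the flange sits flat on the collar.
- **Half-way mark:** the bar is at −79.1° against the −79° target. The lid's nib sits between the two ribs, well short of the lock block.
- **Hold:** the fingers are closed on the bar at 23.6 mm with the grip set to 40 N. The arm was still, with about 8 N upward on the wrist and the tool tilted under 0.4°.

**What failed or disagreed**
- **First grasp missed:** the fingers shut above the cheese without touching it. Scene and wrist pictures both put the fingertips 9–14 mm behind the reported TCP, not 19 mm ahead of it. That is a height error of about 30 mm, and I trusted the pictures; the second grasp and the lid grasp then worked.
- **Small position differences:** the reported TCP ended about 2 mm from my measured grinder axis, and commanded and measured positions differed by up to 5 mm at times.
- **Not measured:** I could not read the pulse ring, and I did not measure the bystanders again at the end. No contact with them showed in the pictures or forces.

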